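Lay out the amber medicine bottles in the treatment trays

TASK

Put each of the four tall amber bottles into the tray whose round pad has the colour of that bottle's cap: stand it upright, wholly on the pad, and let go. Set the bottles down gently, without dropping them or tipping them over. Leave the two squat ointment pots where they stand, although their lids are coloured too.

Things in the scene. Friction and masses are not known exactly. Their poses are not given: they have to be found in the camera images.
- bottle_red: Tall narrow medicine bottle of amber-brown glass with a white label and a red screw cap; round, stands upright, 76 mm tall, 35 to 70 g. Body 30 mm in diameter up to 56 mm above its foot, cap 26 mm in diameter from 60 to 76 mm. Origin: centre of its underside; z up along its axis.
- bottle_blue: Tall narrow medicine bottle of amber-brown glass with a white label and a blue screw cap; round, stands upright, 76 mm tall, 35 to 70 g. Body 30 mm in diameter up to 56 mm above its foot, cap 26 mm in diameter from 60 to 76 mm. Origin: centre of its underside; z up along its axis.
- bottle_yellow: Tall narrow medicine bottle of amber-brown glass with a white label and a yellow screw cap; round, stands upright, 76 mm tall, 35 to 70 g. Body 30 mm in diameter up to 56 mm above its foot, cap 26 mm in diameter from 60 to 76 mm. Origin: centre of its underside; z up along its axis.
- bottle_black: Tall narrow medicine bottle of amber-brown glass with a white label and a black screw cap; round, stands upright, 76 mm tall, 35 to 70 g. Body 30 mm in diameter up to 56 mm above its foot, cap 26 mm in diameter from 60 to 76 mm. Origin: centre of its underside; z up along its axis.
- tray_red: Low open white plastic tray, fixed to the table, with a round red pad in the middle of its floor. Outside 100 mm along its x, 85 mm along its y, rim 30 mm above the table, walls 4 mm thick. The pad is 60 mm in diameter, its top 6 mm above the table, its centre at the tray's origin seen from above. Origin: centre of the tray's underside, on the table; z up.
- tray_blue: Low open white plastic tray, fixed to the table, with a round blue pad in the middle of its floor. Outside 100 mm along its x, 85 mm along its y, rim 30 mm above the table, walls 4 mm thick. The pad is 60 mm in diameter, its top 6 mm above the table, its centre at the tray's origin seen from above. Origin: centre of the tray's underside, on the table; z up.
- tray_yellow: Low open white plastic tray, fixed to the table, with a round yellow pad in the middle of its floor. Outside 100 mm along its x, 85 mm along its y, rim 30 mm above the table, walls 4 mm thick. The pad is 60 mm in diameter, its top 6 mm above the table, its centre at the tray's origin seen from above. Origin: centre of the tray's underside, on the table; z up.
- tray_black: Low open white plastic tray, fixed to the table, with a round black pad in the middle of its floor. Outside 100 mm along its x, 85 mm along its y, rim 30 mm above the table, walls 4 mm thick. The pad is 60 mm in diameter, its top 6 mm above the table, its centre at the tray's origin seen from above. Origin: centre of the tray's underside, on the table; z up.
- pot_red: Squat white ointment pot with a red lid, 44 mm in diameter and 34 mm tall, loose, standing among the bottles; not to be moved. Origin: centre of its underside; z up.
- pot_yellow: Squat white ointment pot with a yellow lid, 44 mm in diameter and 34 mm tall, loose, standing among the bottles; not to be moved. Origin: centre of its underside; z up.

How it is judged:
By the outcome, as a careful person would: the job done as asked, in the order asked, and still so for the second after the job is handed in, with the robot touching nothing.
It also fails if it takes over 99 s, if anything falls off the work surface, if the arm or the gripper's body presses on something with over 40 N, if the wrist force passes 120 N, or if a joint passes its speed limit or range.

ROBOT

A 6-joint arm with a two-finger parallel gripper is mounted at the origin on the work surface. World frame = base frame: x ahead of the robot, y to its left, z up, the work surface at z = 0. Lengths are in m, angles in rad, forces in N, time in s.
With the tool pointing down it reaches from about 0.4 to 0.825 m from the base axis. Payload 7 kg.
Tool frame: the origin (TCP) lies between the finger pads; the fingertips stand 8 mm ahead of it and the grasp point (between the pads) lies 11 mm behind it (arm.finger_overhang is the distance from the TCP to the fingertips, in m); z points along the fingers, y is the line along which they close (so a half turn about z gives the same grasp; the last joint's range is limited). The gripper opens to 88 mm and grips with 3 to 60 N. Pads are 19 mm wide; open, the fingers measure 130 mm over their backs; the gripper's body (78 mm by 193 mm) begins 47 mm behind the grasp point.
Start: joints at [1.447, 0.359, 0.012, 0, -1.224, -0.288], TCP at [0.27, 0.619, 0.235] pointing down, gripper open.
Joint ranges: [-3.07, 3.07], [-1.43, 2.12], [-1.02, 1.25], [-3.03, 1.67], [-3.05, -0], [-3.03, 3.03]. Speed limits (rad/s): [2.39, 2.39, 3.01, 3.14, 3.14, 3.14].

INTERFACE

Orientations are given as [roll, pitch, yaw] about the fixed x, y, z axes, in that order (R = Rz(yaw) Ry(pitch) Rx(roll)).
In Python, from station import arm gives the robot as it stands.
- The arm moves only by the tool move_arm, never from a script. Its argument "rows" is text: rows parted by semicolons, each of 7 numbers parted by spaces: the turn, a rotation vector about the tool's x, y, z in degrees, then the shift along the tool's x, y, z in m, then the finger opening in m, from 0 to 0.0876. A call has 1 to 8 rows; each row shifts and turns the commanded pose from where the row before left it, along the tool's axes as they then stand; what a row does not reach is not made up. A row lasts 1/8 s, in which the tool goes at most 62.5 mm and 10.7 degrees, less where a joint would pass 70% of its speed; a pose out of reach is approached as far as the arm can. A call is refused whole if a number of a shift passes 0.0625 or a number of a turn 10.7, either way. A call with a gripper value outside its range is refused whole. The fingers move at their own pace and stop on an object; "squeeze" is the grip in N (left out, the last holds). Time passes only in rows, so rows that do not move let the fingers close. It gives the time, the measured TCP pose, the force, the opening and the grip force at its end, in the units of the state.
- arm.get_state(): the state, without advancing time (a new reading comes with each control period).
- arm.grab_frame(name): name is "scene" or "side" or "wrist"; returns (picture, depth): 480x640x3 uint8, blue, green, red; 480x640 float32, m along the optical axis (not along the pixel's ray), 0 where there is no reading.
- arm.camera_model(name): a dict with "mtx" (3x3 intrinsics, pixels), "camera_from_world" (4x4, takes a point from world to camera coordinates); the wrist camera has in their place "mount" (4x4, takes a point from camera to tool coordinates, whose origin is the TCP and whose axes are the flange's). Camera axes: x right, y down, z forward; pixel columns grow to the right and rows downward; lengths in m; the calibration is good to about 2 mm. A picture is of the moment at which its call begins: read the wrist's pose just before it. camera_model takes no time and is no camera call.
- arm.job_done(): hands the job in; it is judged then, once.
The state is a dict: "t": time; "q": joint angles; "qd": joint speeds; "joint_efforts": joint torques, N m; "eef_pos": TCP position; "ee_rot": TCP orientation; "force": force on the tool from outside, world axes, zero at the start; "moment": the same for the moment, N m; "width": finger opening in m; "gripper_force": force on a finger pad.
Only numpy, scipy, OpenCV 4.12 (cv2) and the standard library are available. Lean on these libraries where they do the work, as an engineer would, in place of code of your own. Each camera call takes 0.05 s, during which the arm holds its last target. There are 200 camera calls.

## Working session

There is one attempt and no reset: what is moved stays moved. The work goes in short steps, Python scripts to look and compute and a tool call to move; the robot and the scene stay as the last step left them, time stands still between calls to the robot, and variables do not carry over. Pictures are saved under pics/ and viewed, at most 14 in all, crops included, and the job is handed in when it is done.

Besides the shell and the picture viewer there is one more tool, called after "Call:" as a command line: name --argument value ..., lists and objects as JSON in quotes. move_arm: Moves the arm, as the interface text tells. Its arguments: {"type":"object","properties":{"rows":{"type":"string"},"squeeze":{"type":"number"}},"required":["rows"]}

```bash
mkdir -p pics; ls
python3 - <<'E'
from station import arm
import cv2,numpy as np
s=arm.get_state();print(s)
for n in("scene","side"):
    p,d=arm.grab_frame(n);cv2.imwrite(f"pics/{n}.png",p);np.savez(f"{n}.npz",p=p,d=d)
    print(arm.camera_model(n))
print(arm.camera_model("wrist"))
E
```

```text
pics
{'t': 0.0, 'q': array([ 1.44710781e+00,  3.59386210e-01,  1.10412561e-02, -3.45759329e-04,
       -1.22407028e+00, -2.88099055e-01]), 'qd': array([ 0.00059946, -0.00034021, -0.00130055, -0.00189013, -0.00026183,
        0.0013563 ]), 'joint_efforts': array([ 1.03595576e-03, -5.82718062e+01,  2.93056369e+01,  6.99696064e+00,
        6.87127031e-03, -1.67577477e-04]), 'eef_pos': array([0.27000289, 0.61812768, 0.23361623]), 'ee_rot': array([ 3.13994811e+00, -1.48387395e-04, -4.11905211e-01]), 'force': array([-0.44186437,  0.45158493,  0.10033093]), 'moment': array([-0.01061345,  0.03149837,  0.00256558]), 'gripper_force': 0.0, 'width': 0.0878194644074243}
{'mtx': array([[448.19493835,   0.        , 325.57687714],
       [  0.        , 448.19493835, 238.11334722],
       [  0.        ,   0.        ,   1.        ]]), 'camera_from_world': array([[ 0.29527587,  0.95540667, -0.00320193, -0.17311227],
       [ 0.6456217 , -0.20200256, -0.7364561 , -0.34251888],
       [-0.70426187,  0.21539048, -0.67647776,  1.20093462],
       [ 0.        ,  0.        ,  0.        ,  1.        ]])}
{'mt
[... 239 characters left out ...]
,
       [-0.39433536, -0.51650211, -0.76008236,  0.24169358],
       [ 0.43430969,  0.62416008, -0.64946077,  0.96575898],
       [ 0.        ,  0.        ,  0.        ,  1.        ]])}
{'mtx': array([[395.79405769,   0.        , 325.93914708],
       [  0.        , 395.79405769, 243.07588045],
       [  0.        ,   0.        ,   1.        ]]), 'mount': array([[-2.72139886e-04, -9.57829274e-01, -2.87337793e-01,
         7.85906522e-02],
       [ 9.99999454e-01, -5.50526294e-04,  8.88050475e-04,
        -3.61739171e-04],
       [-1.00878775e-03, -2.87337394e-01,  9.57828901e-01,
        -1.49738881e-01],
       [ 0.00000000e+00,  0.00000000e+00,  0.00000000e+00,
         1.00000000e+00]])}
```

View pics/scene.png

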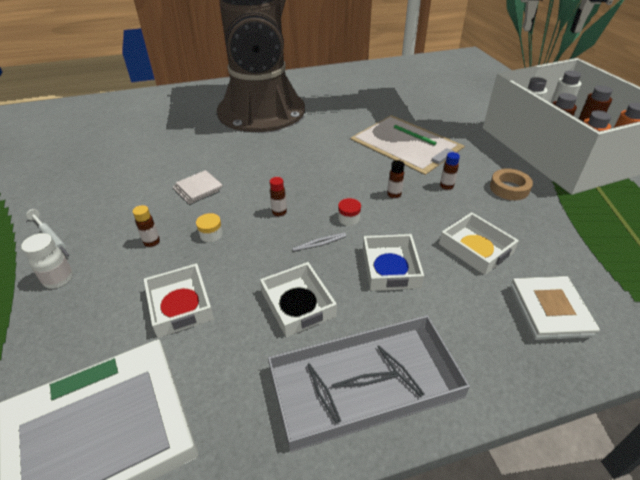

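View pics/side.png

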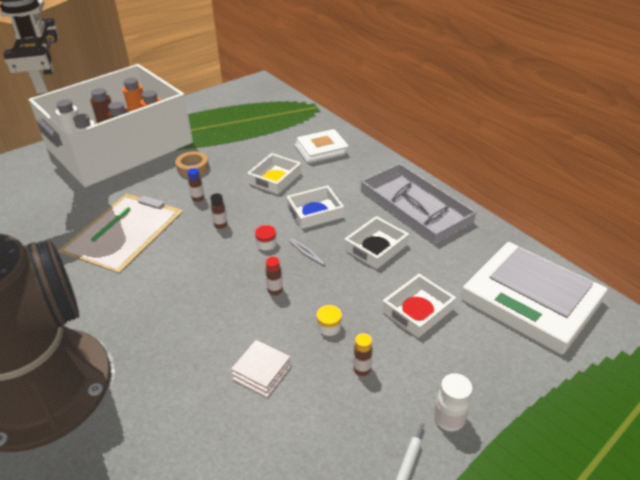

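The scene view shows bottle caps at yellow (145,212), red (277,184), black (397,165) and blue (452,158). The pot lids are at yellow (209,222) and red (349,207). The pads are at red (180,303), black (298,302), blue (391,265) and yellow (478,245). The side view shows the same set, so I'll locate them all in both views.

```bash
cat > h.py <<'E'
import cv2,numpy as np
from station import arm
def mask(p,c):
    h=cv2.cvtColor(p,cv2.COLOR_BGR2HSV)
    R={'red':[((0,170,110),(6,255,255)),((174,170,110),(180,255,255))],'yellow':[((20,170,130),(32,255,255))],
       'blue':[((112,150,70),(128,255,255))],'black':[((0,0,0),(180,255,45))]}[c]
    return sum(cv2.inRange(h,np.array(a),np.array(b)) for a,b in R)
def blob(p,c,seed,r=18):
    m=mask(p,c);n,l,st,ce=cv2.connectedComponentsWithStats(m)
    k=[i for i in range(1,n) if st[i,4]>15 and np.hypot(*(ce[i]-seed))<r]
    if not k:return None
    i=max(k,key=lambda i:st[i,4]);return ce[i],st[i]
def ray(K,cw,uv,z):
    R,t=cw[:3,:3],cw[:3,3];o=-R.T@t;d=R.T@np.linalg.solve(K,[uv[0],uv[1],1]);return o+d*(z-o[2])/d[2]
E
python3 - <<'E'
from h import *
S={'scene':dict(b_yellow=(145,212),b_red=(277,184),b_black=(397,166),b_blue=(452,158),p_yellow=(209,220),p_red=(349,206),t_red=(180,303),t_black=(298,302),t_blue=(391,265),t_yellow=(478,245)),
'side':dict(b_yellow=(363,341),b_red=(273,264),b_black=(217,202),b_blue=(194,174),p_yellow=(329,315),p_red=(265,233),t_red=(418,308),t_black=(376,245),t_blue=(315,209),t_yellow=(275,175))}
for k in S['scene']:
    for n in S:
        p=np.load(n+'.npz')['p'];m=arm.camera_model(n);b=blob(p,k[2:],S[n][k],12)
        if b is None:print(k,n,None);continue
        print(k,n,b[0].round(1),b[1],ray(m['mtx'],m['camera_from_world'],b[0],{'b':.069,'p':.03,'t':.006}[k[0]]).round(4)[:2])
E
```

```text
b_yellow scene [141.3 213.1] [134 207  16  13 159] [ 0.4512 -0.291 ]
b_yellow side [363.  342.5] [356 334  15  18 221] [ 0.4481 -0.2937]
b_red scene [277.  182.3] [270 178  13  12 102] [ 0.4324 -0.0474]
b_red side [272.2 263.1] [267 257  11  14 117] [ 0.4341 -0.0494]
b_black scene [396.4 168. ] [390 161  14  19 155] [0.4557 0.185 ]
b_black side None
b_blue scene [452.3 158.3] [447 153  12  12 123] [0.4572 0.306 ]
b_blue side [192.9 172.8] [188 169  10  10  69] [0.4546 0.3087]
p_yellow scene [208.2 222.9] [197 215  23  17 291] [ 0.464  -0.1853]
p_yellow side [328.9 315.6] [318 306  23  21 391] [ 0.4605 -0.1873]
p_red scene [349.6 206.1] [339 199  22  16 265] [0.4945 0.0761]
p_red side [265.  232.6] [256 226  19  15 223] [0.4937 0.0743]
t_red scene [179. 302.] [161 289  37  27 727] [ 0.6153 -0.2517]
t_red side [417.4 307.7] [403 298  30  22 482] [ 0.6146 -0.2523]
t_black scene [297.6 301.6] [280 289  36  27 759] [ 0.6703 -0.0724]
t_black side None
t_blue scene [390.5 264.4] [374 254  34  21 569] [0.6386 0.1004]
t_blue side [312.9 207.6] [303 203  23  11 164] [0.6403 0.1085]
t_yellow scene [479.1 244.5] [462 236  31  20 322] [0.6401 0.2719]
t_yellow side [273.5 174.6] [264 171  20  10 137] [0.6418 0.2722]
```

Call:
move_arm --rows "0 0 0 0.037 0.0263 0.007 0.06; 0 0 0 0.037 0.0263 0.007 0.06; 0 0 0 0.037 0.0263 0.007 0.06; 0 0 0 0.037 0.0263 0.007 0.06; 0 0 0 0.037 0.0263 0.007 0.06; 0 0 0 0.037 0.0263 0.007 0.06; 0 0 0 0.037 0.0263 0.007 0.06; 0 0 0 0.037 0.0263 0.007 0.06" --squeeze 12

```text
t: 1.1
eef_pos: [0.4576, 0.3058, 0.1782]
ee_rot: [3.141, 0.0, -0.412]
force: [1.3, 0.5, 0.1]
width: 0.0599
gripper_force: 0.0
```

```bash
cat >> h.py <<'E'
from scipy.spatial.transform import Rotation as Ro
def tool():
    s=arm.get_state();T=np.eye(4);T[:3,:3]=Ro.from_euler('xyz',s['ee_rot']).as_matrix();T[:3,3]=s['eef_pos'];return T,s
def to(x,y,z):
    T,s=tool();d=T[:3,:3].T@(np.array([x,y,z])-T[:3,3]);print('tcp',s['eef_pos'].round(4),'rot',s['ee_rot'].round(4),'t',round(s['t'],2),'w',round(s['width'],4),'need tool shift',d.round(4))
def look(c,z,name,guess=None,rad=0.04):
    "biggest blob of colour c within rad of guess on plane z (guess default TCP)"
    T,s=tool();m=arm.camera_model('wrist');p,d=arm.grab_frame('wrist')
    if name:cv2.imwrite(f'pics/{name}.png',p)
    cw=np.linalg.inv(T@m['mount']);g=T[:3,3] if guess is None else np.array(guess)
    n,l,st,ce=cv2.connectedComponentsWithStats(mask(p,c));o=[]
    for i in range(1,n):
        w=ray(m['mtx'],cw,ce[i],z)
        if st[i,4]>150 and np.hypot(*(w[:2]-g[:2]))<rad:o.append((st[i,4],ce[i].round(0),st[i,:4],w.round(4)))
    o.sort(key=lambda a:-a[0]);print(c,o[:2]);return o[0][3] if o else None
E
python3 - <<'E'
from h import *
w=look('blue',.076,'w1',(.456,.307))
if w is not None:to(w[0],w[1],.044)
E
```

```text
blue [(np.int32(160), array([312., 249.]), array([308, 236,   9,  27], dtype=int32), array([0.4605, 0.315 , 0.076 ]))]
tcp [0.4584 0.3018 0.177 ] rot [ 3.1385e+00  8.0000e-04 -4.1340e-01] t 1.15 w 0.0601 need tool shift [-0.0033 -0.0133  0.133 ]
```

View pics/w1.png

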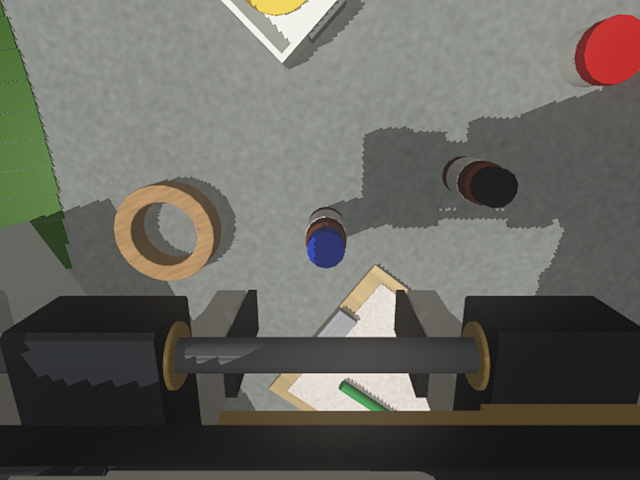

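The wrist view shows the blue cap at (326,247), between the open fingers. My mask only caught part of it, so I'll loosen it.

```bash
sed -i "s/((112,150,70),(128,255,255))/((108,120,40),(130,255,255))/" h.py
python3 - <<'E'
from h import *
w=look('blue',.074,None,(.456,.307))
if w is not None:to(w[0],w[1],.044)
E
```

```text
blue [(np.int32(1154), array([320., 251.]), array([302, 231,  37,  41], dtype=int32), array([0.4571, 0.3067, 0.074 ]))]
tcp [0.4578 0.3036 0.1774] rot [ 3.139e+00  9.000e-04 -4.152e-01] t 1.2 w 0.0602 need tool shift [-0.0018 -0.0029  0.1334]
```

Call:
move_arm --rows "0 0 0 0 0 0.035 0.06; 0 0 0 0 0 0.035 0.06; 0 0 0 0 0 0.032 0.06; 0 0 0 0 0 0.025 0.06; 0 0 0 0 0 0.006 0.06; 0 0 0 0 0 0 0.06; 0 0 0 0 0 0 0.06"

```text
t: 2.08
eef_pos: [0.4577, 0.308, 0.0467]
ee_rot: [-3.14, -0.001, -0.411]
force: [1.1, 0.7, -0.3]
width: 0.0597
gripper_force: 0.0
```

Run:
```python
from h import *
to(.457,.3067,.044)
look('blue',.074,'w2',(.456,.307),.06)
```

```text
tcp [0.4577 0.308  0.0467] rot [-3.1399e+00 -6.0000e-04 -4.1150e-01] t 2.08 w 0.0597 need tool shift [-0.0001  0.0014  0.0027]
blue [(np.int32(1293), array([331., 325.]), array([299, 311,  64,  26], dtype=int32), array([0.4683, 0.3018, 0.074 ])), (np.int32(862), array([331., 381.]), array([300, 374,  63,  19], dtype=int32), array([0.4478, 0.3106, 0.074 ]))]
```

View pics/w2.png

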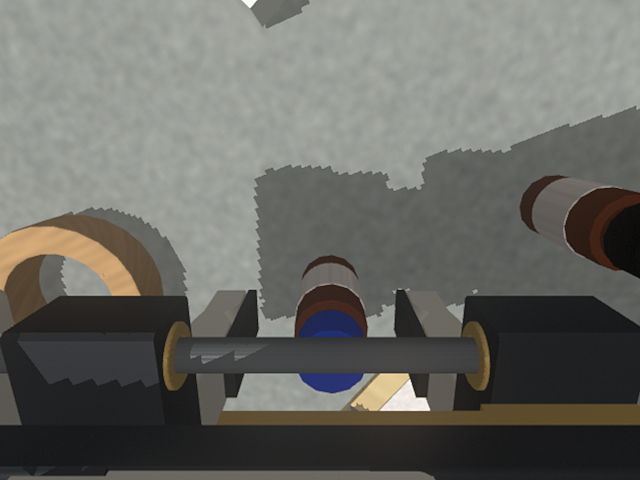

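The blue cap is at (331,350), centred between the fingers, so I'll grip.

Call:
move_arm --rows "0 0 0 0 0 0.002 0.025; 0 0 0 0 0 0 0.02; 0 0 0 0 0 0 0.02; 0 0 0 0 0 0 0.02; 0 0 0 0 0 0 0.02; 0 0 0 0 0 -0.01 0.02; 0 0 0 0 0 -0.03 0.02; 0 0 0 0 0 -0.04 0.02" --squeeze 12

```text
t: 3.12
eef_pos: [0.4568, 0.3067, 0.1242]
ee_rot: [3.14, 0.001, -0.412]
force: [0.8, 0.7, -0.1]
width: 0.03
gripper_force: 12.0
```

Run:
```python
from h import *
to(.639,.105,.125)
look('blue',.006,None,(.639,.105),.06)
```

```text
tcp [0.4568 0.3067 0.1242] rot [ 3.1397e+00  5.0000e-04 -4.1190e-01] t 3.12 w 0.03 need tool shift [ 0.2477  0.1119 -0.0007]
blue []
```

Call:
move_arm --rows "0 0 0 0.036 0.0224 0 0.02; 0 0 0 0.036 0.0224 0 0.02; 0 0 0 0.036 0.0224 0 0.02; 0 0 0 0.036 0.0224 0 0.02; 0 0 0 0.034 0.0224 0 0.02; 0 0 0 0 0 0 0.02; 0 0 0 0 0 0 0.02"

```text
t: 4.05
eef_pos: [0.5754, 0.1333, 0.1237]
ee_rot: [-3.141, 0.0, -0.413]
force: [0.3, 0.2, -1.0]
width: 0.0293
gripper_force: 12.0
```

Run:
```python
from h import *
w=look('blue',.006,'w3',(.639,.105),.06)
if w is not None:to(w[0],w[1],.0505)
```

```text
blue [(np.int32(6697), array([333., 132.]), array([288,  86,  91,  94], dtype=int32), array([0.641 , 0.0995, 0.006 ]))]
tcp [0.5753 0.1337 0.1238] rot [-3.1413e+00 -1.0000e-04 -4.1170e-01] t 4.1 w 0.0297 need tool shift [0.0739 0.0051 0.0733]
```

View pics/w3.png

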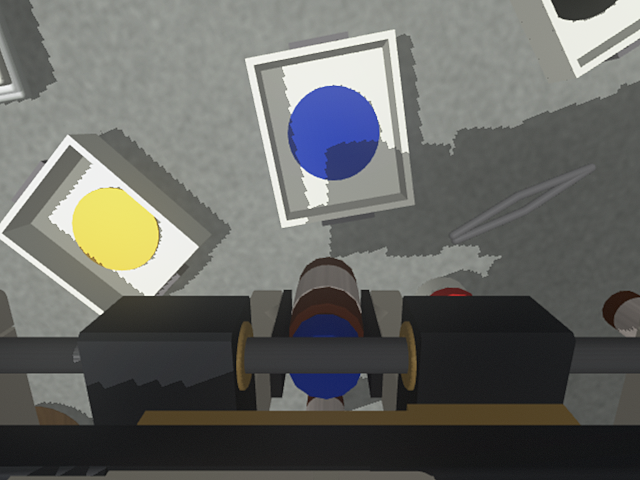

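The blue pad is fully visible at (333,132). I'll move over it and lower.

Call:
move_arm --rows "0 0 0 0.037 0.0025 0 0.02; 0 0 0 0.037 0.0025 0 0.02; 0 0 0 0 0 0.025 0.02; 0 0 0 0 0 0.025 0.02; 0 0 0 0 0 0.014 0.02; 0 0 0 0 0 0.006 0.02; 0 0 0 0 0 0.002 0.02; 0 0 0 0 0 0 0.02"

```text
t: 5.1
eef_pos: [0.6417, 0.0995, 0.0523]
ee_rot: [-3.141, -0.001, -0.411]
force: [-0.6, 1.0, -0.7]
width: 0.0299
gripper_force: 12.0
```

Run:
```python
from h import *
s=arm.get_state();print(s['force'],s['qd']); to(.641,.0995,.0505)
p,_=arm.grab_frame('wrist');m=mask(p,'blue');print(0)
```

```text
[-0.57985608  1.01364768 -0.73875295] [-0.00357658 -0.00475127  0.00208976  0.00086616 -0.00115335 -0.00122263]
tcp [0.6417 0.0995 0.0523] rot [-3.1408e+00 -8.0000e-04 -4.1150e-01] t 5.1 w 0.0299 need tool shift [-0.0007  0.0003  0.0018]
0
```

Call:
move_arm --rows "0 0 0 0 0 0.0008 0.02; 0 0 0 0 0 0.0008 0.02; 0 0 0 0 0 0 0.02"

```text
t: 5.52
eef_pos: [0.6413, 0.0991, 0.05]
ee_rot: [-3.142, -0.0, -0.412]
force: [0.5, -0.4, -1.0]
width: 0.0296
gripper_force: 12.0
```

Call:
move_arm --rows "0 0 0 0 0 0.0006 0.02; 0 0 0 0 0 0 0.02"

```text
t: 5.78
eef_pos: [0.6415, 0.0991, 0.0496]
ee_rot: [-3.141, -0.0, -0.412]
force: [0.4, -0.0, 2.4]
width: 0.0295
gripper_force: 12.0
```

Call:
move_arm --rows "0 0 0 0 0 0.0006 0.02; 0 0 0 0 0 0 0.02"

```text
t: 6.02
eef_pos: [0.6416, 0.0991, 0.0496]
ee_rot: [-3.141, -0.001, -0.412]
force: [-2.0, -1.5, 5.9]
width: 0.0297
gripper_force: 12.0
```

It's in contact with about 6 N upward. I'll release and lift.

Call:
move_arm --rows "0 0 0 0 0 -0.0004 0.031; 0 0 0 0 0 0 0.034; 0 0 0 0 0 0 0.045; 0 0 0 0 0 0 0.05; 0 0 0 0 0 -0.02 0.05; 0 0 0 0 0 -0.04 0.05; 0 0 0 0 0 -0.05 0.06; 0 0 0 0 0 -0.0194 0.06"

```text
t: 7.02
eef_pos: [0.6427, 0.0996, 0.1822]
ee_rot: [-3.138, -0.004, -0.411]
force: [-0.5, 0.8, -1.0]
width: 0.0591
gripper_force: 0.0
```

Run:
```python
from h import *
look('blue',.076,'w4',(.641,.099),.03)
w=look('black',.006,None,(.67,-.07),.05);look('yellow',.006,None,(.641,.272),.06)
to(.453,.185,.179)
```

```text
blue [(np.int32(2967), array([327., 228.]), array([293, 190,  70,  80], dtype=int32), array([0.6545, 0.094 , 0.076 ]))]
black [(np.int32(1573), array([516., 126.]), array([477,  78,  77,  67], dtype=int32), array([ 0.655 , -0.0693,  0.006 ]))]
yellow []
tcp [0.6418 0.0994 0.1797] rot [-3.1397e+00 -1.5000e-03 -4.1180e-01] t 7.17 w 0.06 need tool shift [-0.2072 -0.0028  0.0004]
```

View pics/w4.png

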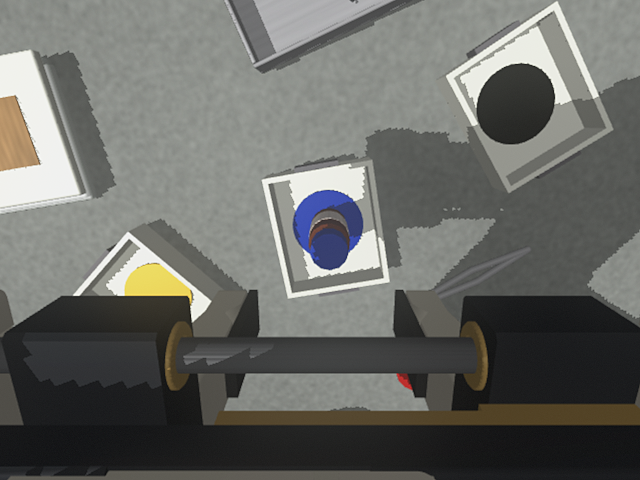

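The blue bottle stands upright at (328,235) in the middle of its pad. The black bottle is next.

Call:
move_arm --rows "0 0 0 -0.042 -0.0006 0 0.06; 0 0 0 -0.042 -0.0006 0 0.06; 0 0 0 -0.042 -0.0006 0 0.06; 0 0 0 -0.042 -0.0006 0 0.06; 0 0 0 -0.038 -0.0006 0 0.06; 0 0 0 0 0 0 0.06; 0 0 0 0 0 0 0.06; 0 0 0 0 0 0 0.06"

```text
t: 8.18
eef_pos: [0.4542, 0.184, 0.178]
ee_rot: [3.141, 0.0, -0.413]
force: [-0.0, -0.2, 0.4]
width: 0.0598
gripper_force: 0.0
```

Run:
```python
from h import *
w=look('black',.074,'w5',(.453,.185),.035)
if w is not None:to(w[0],w[1],.044)
```

```text
black [(np.int32(1014), array([324., 252.]), array([303, 232,  38,  41], dtype=int32), array([0.4511, 0.1871, 0.074 ]))]
tcp [0.4542 0.184  0.178 ] rot [ 3.1407e+00  3.0000e-04 -4.1280e-01] t 8.22 w 0.0601 need tool shift [-0.0041 -0.0017  0.134 ]
```

View pics/w5.png

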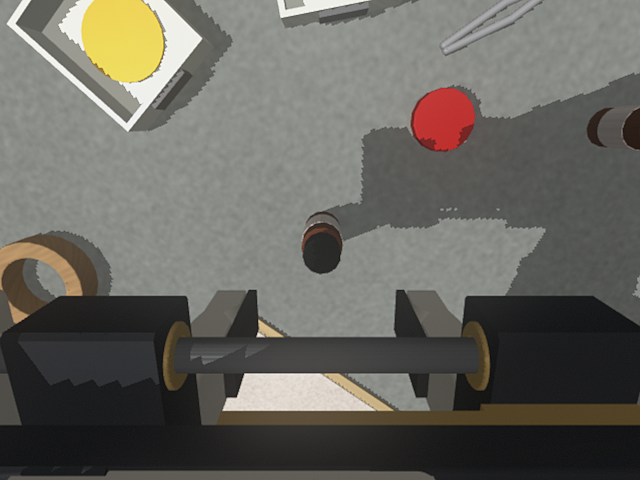

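The black cap is at (322,252) and the red pot is well clear of it.

Call:
move_arm --rows "0 0 0 -0.003 -0.0015 0.03 0.06; 0 0 0 0 0 0.04 0.06; 0 0 0 0 0 0.035 0.06; 0 0 0 0 0 0.022 0.06; 0 0 0 0 0 0.008 0.06; 0 0 0 0 0 0 0.06; 0 0 0 0 0 0 0.03; 0 0 0 0 0 0 0.02"

```text
t: 9.22
eef_pos: [0.4521, 0.1874, 0.0444]
ee_rot: [-3.14, -0.001, -0.412]
force: [1.0, -0.5, -0.2]
width: 0.0451
gripper_force: 0.0
```

Call:
move_arm --rows "0 0 0 0 0 0 0.02; 0 0 0 0 0 0 0.02; 0 0 0 0 0 0 0.02; 0 0 0 0 0 -0.01 0.02; 0 0 0 0 0 -0.03 0.02; 0 0 0 0 0 -0.04 0.02"

```text
t: 9.98
eef_pos: [0.4509, 0.1863, 0.1242]
ee_rot: [3.139, 0.001, -0.412]
force: [0.3, 0.2, -0.6]
width: 0.0295
gripper_force: 12.0
```

```bash
sed -i 's/(180,255,45)/(180,255,55)/' h.py
python3 - <<'E'
from h import *
to(.668,-.072,.124)
E
```

```text
tcp [0.4509 0.1863 0.1242] rot [ 3.1394e+00  1.0000e-03 -4.1190e-01] t 9.97 w 0.0295 need tool shift [3.024e-01 1.498e-01 2.000e-04]
```

Call:
move_arm --rows "0 0 0 0.039 0.025 0 0.02; 0 0 0 0.039 0.025 0 0.02; 0 0 0 0.039 0.025 0 0.02; 0 0 0 0.039 0.025 0 0.02; 0 0 0 0.039 0.025 0 0.02; 0 0 0 0.035 0.025 0 0.02; 0 0 0 0 0 0 0.02; 0 0 0 0 0 0 0.02"

```text
t: 10.98
eef_pos: [0.6018, -0.0427, 0.1236]
ee_rot: [3.141, 0.001, -0.413]
force: [-0.3, -0.7, -0.1]
width: 0.0296
gripper_force: 12.0
```

Run:
```python
from h import *
w=look('black',.006,'w6',(.668,-.072),.05)
if w is not None:to(w[0],w[1],.050)
```

```text
black [(np.int32(2971), array([333., 150.]), array([283, 118,  89,  59], dtype=int32), array([ 0.6575, -0.0717,  0.006 ]))]
tcp [ 0.6018 -0.0422  0.1237] rot [ 3.1415e+00  4.0000e-04 -4.1170e-01] t 11.03 w 0.0295 need tool shift [0.0629 0.0047 0.0736]
```

View pics/w6.png

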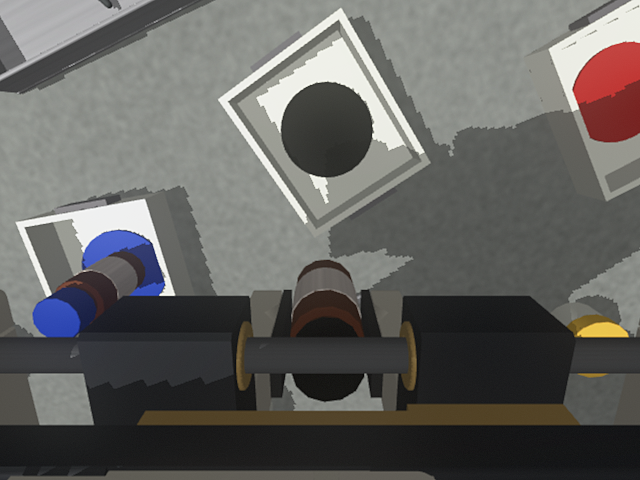

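The black pad's circle spans (281–373, 82–177), so its centre is (327,130). My mask missed its lit half. I need to shift 0.076 in x and 0.001 in y.

Call:
move_arm --rows "0 0 0 0.038 0.0005 0 0.02; 0 0 0 0.038 0.0005 0 0.02; 0 0 0 0 0 0.025 0.02; 0 0 0 0 0 0.025 0.02; 0 0 0 0 0 0.014 0.02; 0 0 0 0 0 0.006 0.02; 0 0 0 0 0 0.003 0.02; 0 0 0 0 0 0 0.02"

```text
t: 12.02
eef_pos: [0.6719, -0.0737, 0.0512]
ee_rot: [-3.141, -0.001, -0.412]
force: [-0.0, -0.3, 0.1]
width: 0.0297
gripper_force: 12.0
```

Call:
move_arm --rows "0 0 0 0 0 0.0008 0.02; 0 0 0 0 0 0.0006 0.02; 0 0 0 0 0 0 0.02"

```text
t: 12.4
eef_pos: [0.6721, -0.0739, 0.05]
ee_rot: [-3.141, -0.001, -0.412]
force: [-0.5, 0.4, 4.7]
width: 0.0294
gripper_force: 12.0
```

Call:
move_arm --rows "0 0 0 0 0 0 0.031; 0 0 0 0 0 0 0.034; 0 0 0 0 0 0 0.045; 0 0 0 0 0 0 0.05; 0 0 0 0 0 -0.02 0.05; 0 0 0 0 0 -0.04 0.05; 0 0 0 0 0 -0.05 0.06; 0 0 0 0 0 -0.0194 0.06"

```text
t: 13.4
eef_pos: [0.673, -0.074, 0.1823]
ee_rot: [-3.14, -0.004, -0.412]
force: [0.3, -0.0, -0.5]
width: 0.059
gripper_force: 0.0
```

Run:
```python
from h import *
look('red',.006,'w7',(.615,-.252),.06)
to(.433,-.0485,.179)
```

```text
red [(np.int32(3738), array([550., 199.]), array([515, 164,  71,  70], dtype=int32), array([ 0.6168, -0.2523,  0.006 ]))]
tcp [ 0.6736 -0.074   0.184 ] rot [-3.1389 -0.0061 -0.4112] t 13.45 w 0.0596 need tool shift [-0.2307  0.0728  0.0034]
```

View pics/w7.png

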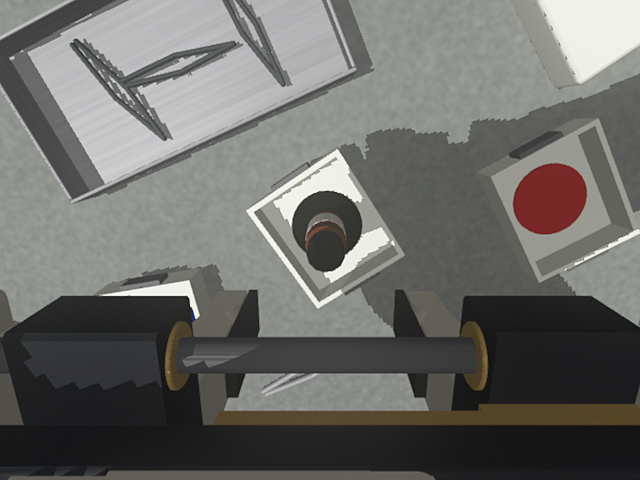

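The black bottle stands in the middle of its pad at (326,235), and the red pad is at (550,199). The red bottle is next.

Call:
move_arm --rows "0 0 0 -0.046 0.0144 0 0.06; 0 0 0 -0.046 0.0144 0 0.06; 0 0 0 -0.046 0.0144 0 0.06; 0 0 0 -0.046 0.0144 0 0.06; 0 0 0 -0.045 0.0144 0 0.06; 0 0 0 0 0 0 0.06; 0 0 0 0 0 0 0.06; 0 0 0 0 0 0 0.06"

```text
t: 14.45
eef_pos: [0.4337, -0.0481, 0.1784]
ee_rot: [3.141, 0.0, -0.412]
force: [-0.0, 0.5, -0.3]
width: 0.0597
gripper_force: 0.0
```

Run:
```python
from h import *
w=look('red',.074,'w8',(.433,-.0485),.035)
if w is not None:to(w[0],w[1],.044)
```

```text
red []
```

View pics/w8.png

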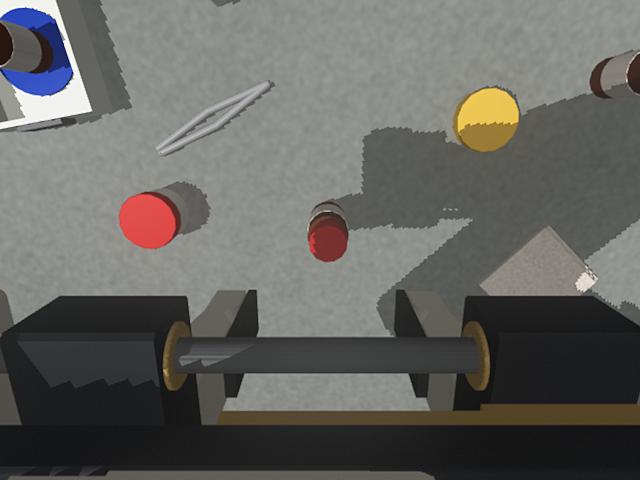

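```bash
sed -i 's/((0,170,110),(6,255,255)),((174,170,110)/((0,185,50),(4,255,255)),((174,185,50)/' h.py
python3 - <<'E'
from h import *
p=cv2.imread('pics/w8.png');h=cv2.cvtColor(p,cv2.COLOR_BGR2HSV);print([h[v,u] for u,v in((325,255),(325,245),(325,262),(315,250))])
w=look('red',.074,None,(.433,-.0485),.035)
if w is not None:to(w[0],w[1],.044)
E
```

```text
[array([  1, 153, 120], dtype=uint8), array([  1, 154, 121], dtype=uint8), array([  6,  38, 134], dtype=uint8), array([  1, 172, 163], dtype=uint8)]
red []
```

The red cap is at about (328,240). I'll loosen the red mask.

```bash
sed -i 's/((0,185,50),(4,255,255)),((174,185,50)/((0,140,80),(5,255,255)),((174,140,80)/' h.py
python3 - <<'E'
from h import *
w=look('red',.074,None,(.433,-.0485),.035)
if w is not None:to(w[0],w[1],.044)
E
```

```text
red [(np.int32(1087), array([327., 242.]), array([309, 223,  38,  38], dtype=int32), array([ 0.4358, -0.05  ,  0.074 ]))]
tcp [ 0.4333 -0.0483  0.1782] rot [ 3.1409e+00  7.0000e-04 -4.1220e-01] t 14.6 w 0.06 need tool shift [0.003  0.0005 0.1342]
```

Call:
move_arm --rows "0 0 0 0.003 0.0005 0.03 0.06; 0 0 0 0 0 0.04 0.06; 0 0 0 0 0 0.035 0.06; 0 0 0 0 0 0.022 0.06; 0 0 0 0 0 0.008 0.06; 0 0 0 0 0 0 0.06; 0 0 0 0 0 0 0.03; 0 0 0 0 0 0 0.02"

```text
t: 15.6
eef_pos: [0.436, -0.0497, 0.0444]
ee_rot: [-3.14, -0.001, -0.412]
force: [-0.6, -1.0, -0.9]
width: 0.0453
gripper_force: 0.0
```

Call:
move_arm --rows "0 0 0 0 0 0 0.02; 0 0 0 0 0 0 0.02; 0 0 0 0 0 0 0.02; 0 0 0 0 0 -0.01 0.02; 0 0 0 0 0 -0.03 0.02; 0 0 0 0 0 -0.04 0.02"

```text
t: 16.35
eef_pos: [0.4346, -0.0501, 0.1243]
ee_rot: [3.14, 0.002, -0.412]
force: [0.5, 0.1, -0.3]
width: 0.0298
gripper_force: 12.0
```

Run:
```python
from h import *
to(.6165,-.2523,.124)
```

```text
tcp [ 0.4346 -0.0501  0.1243] rot [ 3.1402e+00  1.8000e-03 -4.1190e-01] t 16.35 w 0.0298 need tool shift [ 0.2476  0.1125 -0.    ]
```

Call:
move_arm --rows "0 0 0 0.035 0.0225 0 0.02; 0 0 0 0.035 0.0225 0 0.02; 0 0 0 0.035 0.0225 0 0.02; 0 0 0 0.035 0.0225 0 0.02; 0 0 0 0.035 0.0225 0 0.02; 0 0 0 0 0 0 0.02; 0 0 0 0 0 0 0.02; 0 0 0 0 0 0 0.02"

```text
t: 17.35
eef_pos: [0.5503, -0.2223, 0.1238]
ee_rot: [-3.141, 0.0, -0.411]
force: [-0.8, -0.5, -0.7]
width: 0.0297
gripper_force: 12.0
```

Run:
```python
from h import *
w=look('red',.006,'w9',(.6165,-.2523),.05)
if w is not None:to(w[0],w[1],.050)
```

```text
red [(np.int32(6641), array([328., 132.]), array([283,  86,  91,  94], dtype=int32), array([ 0.6173, -0.2528,  0.006 ]))]
tcp [ 0.5504 -0.2223  0.124 ] rot [-3.1414e+00 -1.0000e-04 -4.1090e-01] t 17.4 w 0.0293 need tool shift [0.0735 0.0013 0.074 ]
```

The full circle is seen: area 6641 and a 91×94 box, the same as the blue pad.

Call:
move_arm --rows "0 0 0 0.037 0.0005 0 0.02; 0 0 0 0.0365 0.0005 0 0.02; 0 0 0 0 0 0.025 0.02; 0 0 0 0 0 0.025 0.02; 0 0 0 0 0 0.014 0.02; 0 0 0 0 0 0.006 0.02; 0 0 0 0 0 0.003 0.02; 0 0 0 0 0 0 0.02"

```text
t: 18.4
eef_pos: [0.6181, -0.2534, 0.0512]
ee_rot: [-3.141, -0.001, -0.412]
force: [-0.5, -0.0, -0.9]
width: 0.0297
gripper_force: 12.0
```

Call:
move_arm --rows "0 0 0 0 0 0.0008 0.02; 0 0 0 0 0 0.0006 0.02; 0 0 0 0 0 0 0.02"

```text
t: 18.77
eef_pos: [0.6182, -0.2536, 0.05]
ee_rot: [-3.141, -0.001, -0.412]
force: [-0.9, -0.2, 4.8]
width: 0.0297
gripper_force: 12.0
```

Call:
move_arm --rows "0 0 0 0 0 0 0.031; 0 0 0 0 0 0 0.034; 0 0 0 0 0 0 0.045; 0 0 0 0 0 0 0.05; 0 0 0 0 0 -0.02 0.05; 0 0 0 0 0 -0.04 0.05; 0 0 0 0 0 -0.05 0.06; 0 0 0 0 0 -0.0194 0.06"

```text
t: 19.77
eef_pos: [0.6192, -0.2538, 0.1823]
ee_rot: [-3.141, -0.005, -0.411]
force: [-0.7, 0.3, -0.1]
width: 0.0592
gripper_force: 0.0
```

Run:
```python
from h import *
look('red',.006,'w10',(.617,-.252),.06)
to(.4495,-.292,.179)
```

```text
red [(np.int32(2934), array([326., 228.]), array([292, 191,  69,  77], dtype=int32), array([ 0.6147, -0.2515,  0.006 ]))]
tcp [ 0.6197 -0.254   0.1839] rot [-3.1406 -0.0066 -0.4112] t 19.82 w 0.0598 need tool shift [-0.1408  0.1029  0.0039]
```

Call:
move_arm --rows "0 0 0 -0.035 0.026 0 0.06; 0 0 0 -0.035 0.026 0 0.06; 0 0 0 -0.034 0.026 0 0.06; 0 0 0 -0.034 0.025 0 0.06; 0 0 0 0 0 0 0.06; 0 0 0 0 0 0 0.06; 0 0 0 0 0 0 0.06"

```text
t: 20.7
eef_pos: [0.4509, -0.2924, 0.1784]
ee_rot: [3.142, 0.0, -0.411]
force: [0.3, -0.7, 0.2]
width: 0.0604
gripper_force: 0.0
```

Run:
```python
from h import *
w=look('yellow',.074,'w11',(.4495,-.292),.035)
if w is not None:to(w[0],w[1],.044)
a=cv2.imread('pics/w10.png');b=cv2.imread('pics/w11.png');cv2.imwrite('pics/m.png',cv2.resize(np.hstack([a,b]),(800,300)))
```

```text
yellow []
```

View pics/m.png

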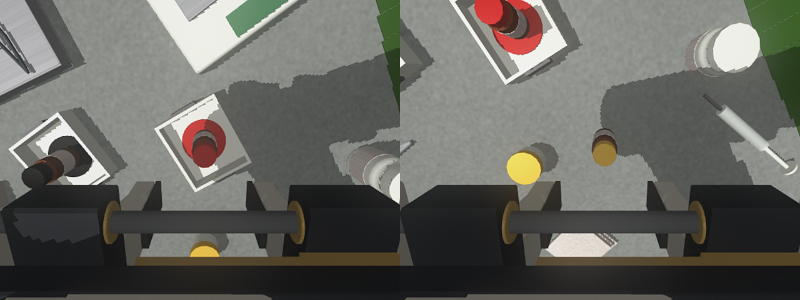

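The red bottle stands on its pad. The yellow cap is at about (326,245) full-scale, and the yellow pot at (198,268) is clear of the fingers.

```bash
sed -i 's/((20,170,130),(32,255,255))/((16,130,80),(34,255,255))/' h.py
python3 - <<'E'
from h import *
w=look('yellow',.074,None,(.4495,-.292),.035)
if w is not None:to(w[0],w[1],.044)
E
```

```text
yellow [(np.int32(1232), array([327., 245.]), array([308, 224,  39,  42], dtype=int32), array([ 0.4519, -0.2933,  0.074 ]))]
tcp [ 0.4507 -0.2923  0.1782] rot [ 3.1415e+00  5.0000e-04 -4.1130e-01] t 20.8 w 0.0598 need tool shift [0.0015 0.0004 0.1342]
```

Call:
move_arm --rows "0 0 0 0.0015 0.0005 0.03 0.06; 0 0 0 0 0 0.04 0.06; 0 0 0 0 0 0.035 0.06; 0 0 0 0 0 0.022 0.06; 0 0 0 0 0 0.008 0.06; 0 0 0 0 0 0 0.06; 0 0 0 0 0 0 0.03; 0 0 0 0 0 0 0.02"

```text
t: 21.8
eef_pos: [0.4519, -0.2937, 0.0445]
ee_rot: [-3.141, -0.002, -0.412]
force: [0.1, -0.2, -0.6]
width: 0.0453
gripper_force: 0.0
```

Call:
move_arm --rows "0 0 0 0 0 0 0.02; 0 0 0 0 0 0 0.02; 0 0 0 0 0 0 0.02; 0 0 0 0 0 -0.01 0.02; 0 0 0 0 0 -0.03 0.02; 0 0 0 0 0 -0.04 0.02; 0 0 0 0 0 -0.05 0.02"

```text
t: 22.68
eef_pos: [0.4504, -0.2933, 0.1746]
ee_rot: [3.141, 0.002, -0.412]
force: [1.1, -0.1, -0.6]
width: 0.0296
gripper_force: 12.0
```

Run:
```python
from h import *
to(.641,.272,.174)
```

```text
tcp [ 0.4504 -0.2933  0.1746] rot [ 3.1414e+00  1.9000e-03 -4.1200e-01] t 22.68 w 0.0296 need tool shift [-0.0517 -0.5944  0.0006]
```

Call:
move_arm --rows "0 0 0 -0.0087 -0.0425 0 0.02; 0 0 0 -0.0087 -0.0425 0 0.02; 0 0 0 -0.0087 -0.0425 0 0.02; 0 0 0 -0.0087 -0.0425 0 0.02; 0 0 0 -0.0087 -0.0425 0 0.02; 0 0 0 -0.0087 -0.0425 0 0.02; 0 0 0 -0.0087 -0.0425 0 0.02; 0 0 0 -0.0087 -0.0425 0 0.02"

```text
t: 23.68
eef_pos: [0.5235, 0.0473, 0.1742]
ee_rot: [-3.141, -0.0, -0.412]
force: [0.5, -0.8, -0.4]
width: 0.0299
gripper_force: 12.0
```

Call:
move_arm --rows "0 0 0 -0.0087 -0.0425 0 0.02; 0 0 0 -0.0087 -0.0425 0 0.02; 0 0 0 -0.0087 -0.0425 0 0.02; 0 0 0 -0.0087 -0.0425 0 0.02; 0 0 0 -0.0087 -0.0425 0.02 0.02; 0 0 0 -0.0087 -0.0425 0.03 0.02; 0 0 0 0 0 0 0.02; 0 0 0 0 0 0 0.02"

```text
t: 24.68
eef_pos: [0.5776, 0.3002, 0.1237]
ee_rot: [3.141, 0.0, -0.411]
force: [-0.3, -0.1, -0.6]
width: 0.0295
gripper_force: 12.0
```

Run:
```python
from h import *
w=look('yellow',.006,'w12',(.641,.272),.05)
if w is not None:to(w[0],w[1],.050)
```

```text
yellow [(np.int32(6732), array([336., 132.]), array([291,  85,  91,  95], dtype=int32), array([0.6427, 0.265 , 0.006 ]))]
tcp [0.5779 0.3    0.1243] rot [-3.1413e+00 -3.0000e-04 -4.1190e-01] t 24.73 w 0.0297 need tool shift [0.0734 0.0061 0.0744]
```

View pics/w12.png

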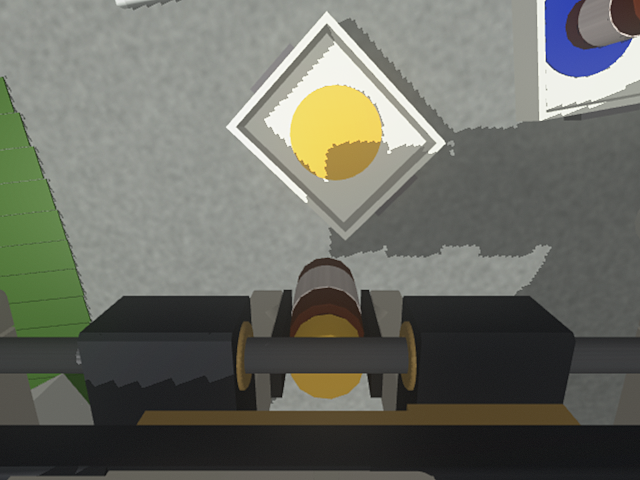

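The yellow pad's circle is fully seen at (336,132).

Call:
move_arm --rows "0 0 0 0.037 0.003 0 0.02; 0 0 0 0.0365 0.003 0 0.02; 0 0 0 0 0 0.025 0.02; 0 0 0 0 0 0.025 0.02; 0 0 0 0 0 0.014 0.02; 0 0 0 0 0 0.006 0.02; 0 0 0 0 0 0.003 0.02; 0 0 0 0 0 0 0.02"

```text
t: 25.72
eef_pos: [0.643, 0.2658, 0.0512]
ee_rot: [-3.141, -0.001, -0.412]
force: [-0.6, -0.6, -0.6]
width: 0.0297
gripper_force: 12.0
```

Call:
move_arm --rows "0 0 0 0 0 0.0008 0.02; 0 0 0 0 0 0.0006 0.02; 0 0 0 0 0 0 0.02"

```text
t: 26.1
eef_pos: [0.6431, 0.2658, 0.05]
ee_rot: [-3.141, -0.001, -0.411]
force: [-0.7, 0.5, 4.6]
width: 0.0296
gripper_force: 12.0
```

Call:
move_arm --rows "0 0 0 0 0 0 0.031; 0 0 0 0 0 0 0.034; 0 0 0 0 0 0 0.045; 0 0 0 0 0 0 0.05; 0 0 0 0 0 -0.02 0.05; 0 0 0 0 0 -0.04 0.05; 0 0 0 0 0 -0.05 0.06; 0 0 0 0 0 -0.04 0.06"

```text
t: 27.1
eef_pos: [0.643, 0.2656, 0.2013]
ee_rot: [-3.141, -0.001, -0.412]
force: [0.9, 0.7, -0.4]
width: 0.0593
gripper_force: 0.0
```

Call:
move_arm --rows "0 0 0 -0.04 -0.03 -0.01 0.06; 0 0 0 -0.04 -0.03 -0.01 0.06; 0 0 0 -0.02 -0.02 0 0.06; 0 0 0 0 0 0 0.06; 0 0 0 0 0 0 0.06; 0 0 0 0 0 0 0.06"

```text
t: 27.85
eef_pos: [0.5835, 0.378, 0.219]
ee_rot: [3.141, 0.0, -0.413]
force: [0.4, 0.4, -0.1]
width: 0.0601
gripper_force: 0.0
```

Run:
```python
from h import *
p,_=arm.grab_frame('scene');cv2.imwrite('pics/end.png',p)
```

```text
(no output)
```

View pics/end.png

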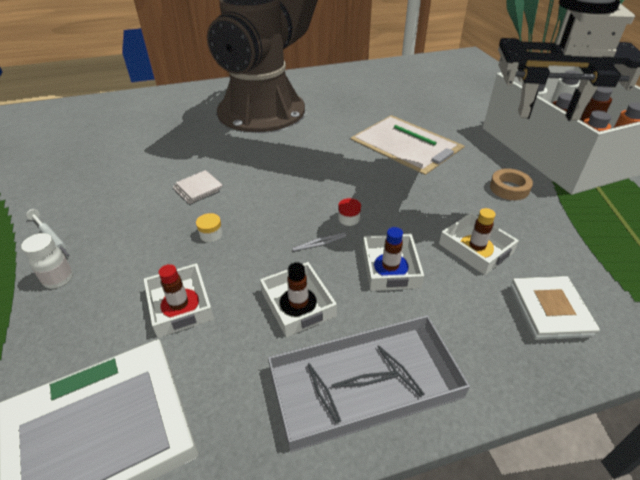

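All four bottles stand upright on pads of their cap colour: red (172,290), black (297,290), blue (393,252) and yellow (482,232). The pots haven't moved, and the gripper reads no contact force.

```bash
python3 -c "
from station import arm
print(arm.get_state()['force'].round(1),arm.job_done())"
```

```text
the job is handed in; nothing more can be done
[-0.2  0.3  0.7] None
```

All four bottles stand upright on the pads matching their caps, the two pots were not moved, and the job was handed in at about 28 s of the 99 s allowed.

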